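# Switch off the sauce warmer and take the cap off its canister

### The job

Slide the warmer's heat control all the way to its off end (the thin end of the printed wedge, to the right as the robot sees it), then unscrew the cap of the canister that stands on the warmer, which may have a right-hand or a left-hand thread: if it will not loosen one way, do not force it but try the other. Lift the cap straight up off the neck and finish still holding it level in the gripper, about 10 cm above where it sat, with the heat still off. Leave the canister on the wooden stand, its cap and everything else on the counter where they are.

Things in the scene. Friction and masses are not known exactly. Their poses are not given: they have to be found in the camera images.
- plate (a point): Centre of the top of the warmer's hot plate (fixed, dark steel, 150 x 180 mm, 40 mm above the counter), above which the canister to open stands. x and y are the warmer's own: -x towards its control deck (grey, 25 mm above the counter), which faces the robot
- heat (a joint): Position (m) of the heat control's grip along its track on the warmer's control deck: 0 = off, at the end of the track on the warmer's -y side (the robot's right, thin end of the printed wedge), 0.10 = hottest, at the +y end. It slides straight along the warmer's y, has end stops, stays where it is left and takes about 2 N to move
- heat_top (a point): Centre of the top of the heat control's grip: a black block 28 mm (warmer's x) by 20 mm (warmer's y, the way it slides), standing 40 mm above an aluminium track 150 mm long, 40 mm wide and 14 mm tall on the deck. Moves with the grip; its axes are the warmer's. It runs 130 mm from the plate point, towards the warmer's -x; in mid-track it is level with it in y
- canister_a_seat (a point): Fixed steel canister, 104 mm across, 70 mm tall, two low side loops; on top a neck 54 mm across, 26 mm tall with two lugs, under the cap. This point: the centre of the flat top at the neck's foot, where the cap's rim rests, 70 mm above its underside, 110 mm above the counter. The canister whose point is within 50 mm sideways of the plate point stands on the warmer, the other on a wooden stand
- canister_b_seat (a point): Fixed steel canister, 104 mm across, 70 mm tall, two low side loops; on top a neck 54 mm across, 26 mm tall with two lugs, under the cap. This point: the centre of the flat top at the neck's foot, where the cap's rim rests, 70 mm above its underside, 110 mm above the counter. The canister whose point is within 50 mm sideways of the plate point stands on the warmer, the other on a wooden stand
- cap_a_bar (a point): Centre of the upright bar grip on canister_a's cap. The bar is 14 mm wide (this point's x), 50 mm long (its y), 30 mm tall, on a fluted dark steel round 82 mm across and 33 mm tall. This point is 48 mm above the cap's rim, 15 mm above the round's flat top, 15 mm below the bar's top; z up along the cap's axis
- cap_b_bar (a point): Centre of the upright bar grip on canister_b's cap. The bar is 14 mm wide (this point's x), 50 mm long (its y), 30 mm tall, on a fluted dark steel round 82 mm across and 33 mm tall. This point is 48 mm above the cap's rim, 15 mm above the round's flat top, 15 mm below the bar's top; z up along the cap's axis
- cap_a_end (a point): Middle of the +y end face of the bar grip on canister_a's cap, 25 mm from the bar's centre
- cap_b_end (a point): Middle of the +y end face of the bar grip on canister_b's cap, 25 mm from the bar's centre
- cap_a: Loose dark steel cap of canister_a, about 0.5 kg, locked at the start. Origin: centre of its rim's plane. The right way it turns easily, rim down, and lifts straight off after 45 deg (turn it 60 to 75, at most 120); the wrong way a hard stop within 8 deg. Locked, it lifts 2 mm only. One canister has a right-hand thread (loosens anticlockwise from above), the other a left-hand: try to find out
- cap_b: Loose dark steel cap of canister_b, about 0.5 kg, locked at the start. Origin: centre of its rim's plane. The right way it turns easily, rim down, and lifts straight off after 45 deg (turn it 60 to 75, at most 120); the wrong way a hard stop within 8 deg. Locked, it lifts 2 mm only. One canister has a right-hand thread (loosens anticlockwise from above), the other a left-hand: try to find out
- dish: Bystander, to be left where it is: small white dish 64 mm across, 24 mm tall. Origin: centre of its underside
- sauce_bottle: Bystander, to be left where it is: amber bottle 52 mm across, 130 mm tall. Origin: centre of its underside
- soup_bowl: Bystander, to be left where it is: blue bowl 130 mm across, 60 mm tall. Origin: centre of its underside
- box_stack: Bystander, to be left where it is: two cardboard takeaway boxes, one on the other, 100 x 120 mm, 80 mm tall. Origin: centre of its underside
- napkins: Bystander, to be left where it is: block of napkins 110 x 110 mm, 45 mm tall. Origin: centre of its underside
- chopstick_cup: Bystander, to be left where it is: cup of chopsticks 66 mm across, 170 mm tall with the sticks. Origin: centre of its underside
- spoon: Bystander, to be left where it is: wooden spoon 200 mm long lying flat. Origin: centre of its underside
There are look-alikes about, which are no part of the job. What is shaped like the cap_b but blue or orange is not meant.

How it is judged:
By the outcome, as a careful person would: the job done as asked, in the order asked, and still so for the second after the job is handed in, while the arm keeps its last pose, push and grip.
It also fails if it takes over 58 s, if anything falls off the work surface, if the arm or the gripper's body presses on something with over 40 N, if the wrist force passes 120 N, or if a joint passes its speed limit or range.

### The arm

A 6-joint arm with a two-finger parallel gripper is mounted at the origin on the work surface. World frame = base frame: x ahead of the robot, y to its left, z up, the work surface at z = 0. Lengths are in m, angles in rad, forces in N, time in s.
With the tool pointing down it reaches from about 0.375 to 0.975 m from the base axis. Payload 3.8 kg.
Tool frame: the origin (TCP) lies at the very end of the fingers, on their centre line; the grasp point (between the pads) lies 19 mm behind it (pinch_z is the distance from the TCP to the grasp point, in m); x points along the fingers, z is the direction in which the jaws open and shut, and the axes are right-handed (so a half turn about x gives the same grasp; the last joint's range is limited). The gripper opens to 88 mm and grips with 3 to 60 N. Pads are 18 mm wide; open, the fingers measure 123 mm over their backs; the gripper's body (75 mm by 187 mm) begins 45 mm behind the grasp point.
Start: joints at [1.193, 0.264, 1.604, -0, 1.274, -0.037], TCP at [0.226, 0.636, 0.239] pointing down, gripper open.
Joint ranges: [-2.63, 2.63], [-0.94, 2.18], [0.31, 2.57], [-1.31, 4.45], [0, 2.66], [-2.55, 2.55]. Speed limits (rad/s): [2.57, 2.57, 3.14, 3.14, 3.14, 3.14].

### API

Orientations are given as a 3x3 rotation matrix whose columns are the frame's x, y, z axes.
In Python, from bench import * gives the robot as it stands.
- The arm moves only by the tool jog_arm, never from a script. Its argument "commands" is text: rows parted by semicolons, each of 6 numbers parted by spaces: the shift along the tool's x, y, z in mm, then the turn, a rotation vector about the tool's x, y, z in rad. A call has 1 to 20 rows; each row shifts and turns the pose as measured when the row begins, along the tool's axes as they then stand; what a row does not reach is not made up. A row lasts 1/8 s, in which the tool goes at most 62.5 mm and 10.7 degrees, less where a joint would pass 70% of its speed; a pose out of reach is approached as far as the arm can. A call is refused whole if a number of a shift passes 62.5 or a number of a turn 0.188, either way. A call with a gripper value outside its range is refused whole. "gripper" is the opening, from 0 (shut) to 1 (fully open), set as the call begins (left out, the last holds). The fingers move at their own pace and stop on an object; "squeeze" is the grip in N (left out, the last holds). Time passes only in rows, so rows that do not move let the fingers close. It gives the time, the measured TCP pose, the force and the opening at its end, in the units of the state.
- get_obs(): the state, without advancing time (a new reading comes with each control period).
- snapshot(name): name is "side" or "top"; returns a dict with "frame" (384x512x3 uint8, red, green, blue), "fx", "fy", "cx", "cy" (pixels), "T" (4x4, takes a point from camera to world coordinates). Camera axes: x right, y down, z forward; pixel columns grow to the right and rows downward; lengths in m; the calibration is good to about 2 mm. A picture is of the moment at which its call begins. There is no depth.
- hand_in(): hands the job in, once; it reports no verdict.
The state is a dict: "time_s": time; "qpos": joint angles; "qd": joint speeds; "joint_efforts": joint torques, N m; "tool_pos": TCP position; "eef_rot": TCP orientation; "wrist_force": force on the tool from outside, world axes, zero at the start; "wrist_torque": the same for the moment, N m; "width": finger opening in m.
Only numpy, scipy, OpenCV 4.12 (cv2) and the standard library are available. Lean on these libraries where they do the work, as an engineer would, in place of code of your own. Each camera call takes 0.05 s, during which the arm holds its last target.

## Working session

There is one attempt and no reset: what is moved stays moved. The work goes in short steps, Python scripts to look and compute and a tool call to move; the robot and the scene stay as the last step left them, time stands still between calls to the robot, and variables do not carry over. Pictures are saved under pics/ and viewed, and the job is handed in when it is done.

Besides the shell and the picture viewer there is one more tool, called after "Request:" as name(argument=value, ...) on one line, values as JSON. jog_arm: Moves the arm, as the interface text tells. Its arguments: {"type":"object","properties":{"commands":{"type":"string"},"gripper":{"type":"number"},"squeeze":{"type":"number"}},"required":["commands"]}

```bash
mkdir -p pics; python3 - <<'E'
from bench import *
import cv2,numpy as np,pickle
o=get_obs();print(o)
for n in("side","top"):
    s=snapshot(n);cv2.imwrite(f"pics/{n}0.png",s["frame"][:,:,::-1]);pickle.dump(s,open(f"{n}0.pkl","wb"));print(n,s["fx"],s["fy"],s["cx"],s["cy"],np.round(s["T"],3).tolist())
E
```

```text
{'time_s': 0.0, 'qpos': array([ 1.19312254e+00,  2.64757114e-01,  1.60534978e+00, -5.28562721e-05,
        1.27369422e+00, -3.69508921e-02]), 'qd': array([0.0007283 , 0.0003041 , 0.00073808, 0.00063957, 0.00043689,
       0.00074932]), 'joint_efforts': array([ 1.48423893e-03, -5.02103949e+01, -3.56880498e+01,  7.28282123e-02,
        2.95054726e-02, -1.61040207e-04]), 'tool_pos': array([0.22535551, 0.63552685, 0.23739841]), 'eef_rot': array([[-7.67411126e-04, -9.42518519e-01,  3.34153037e-01],
       [-2.07145578e-03,  3.34153917e-01,  9.42516243e-01],
       [-9.99997560e-01,  3.11142121e-05, -2.20881887e-03]]), 'wrist_force': array([-0.01964998, -0.06515818, -0.32616057]), 'wrist_torque': array([ 0.02210458, -0.02474259, -0.02233873]), 'width': 0.08815914657080044}
side 349.4287851326094 349.4287851326094 260.1011494014696 192.64811392493735 [[1.0, -0.01, 0.029, 0.504], [-0.029, -0.607, 0.794, -0.874], [0.01, -0.795, -0.607, 0.787], [0.0, 0.0, 0.0, 1.0]]
top 347.21198041235056 347.21198041235056 252.0589713868489 197.72919425146006 [[-0.008, -0.982, 0.189, 0.345], [-1.0, 0.009, 0.0, -0.001], [-0.002, -0.189, -0.982, 1.266], [0.0, 0.0, 0.0, 1.0]]
```

View pics/side0.png

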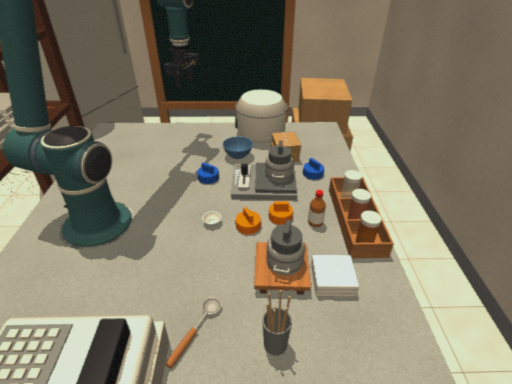

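View pics/top0.png

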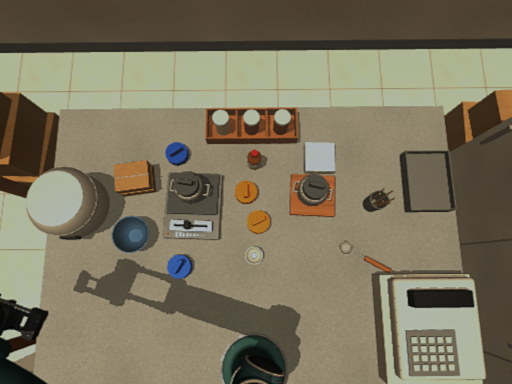

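```bash
cat > h.py <<'E'
import cv2,numpy as np,pickle
def load(n): return pickle.load(open(n+".pkl","rb"))
def ray(s,u,v,z):
    d=s["T"][:3,:3]@np.array([(u-s["cx"])/s["fx"],(v-s["cy"])/s["fy"],1]);o=s["T"][:3,3]
    return o+d*(z-o[2])/d[2]
def proj(s,p):
    c=s["T"][:3,:3].T@(np.array(p)-s["T"][:3,3]);return s["fx"]*c[0]/c[2]+s["cx"],s["fy"]*c[1]/c[2]+s["cy"]
def crop(s,x,y,w,h,k,f):
    im=s["frame"][y:y+h,x:x+w,::-1];cv2.imwrite(f,cv2.resize(im,None,fx=k,fy=k,interpolation=cv2.INTER_CUBIC))
E
python3 - <<'E'
from h import *
crop(load("top0"),160,160,70,85,7,"pics/t1.png")
crop(load("side0"),220,130,90,75,8,"pics/s1.png")
E
```

```text
(no output)
```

View pics/t1.png

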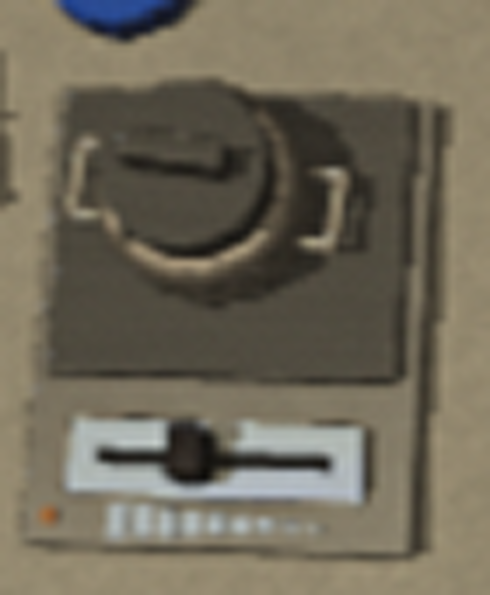

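View pics/s1.png

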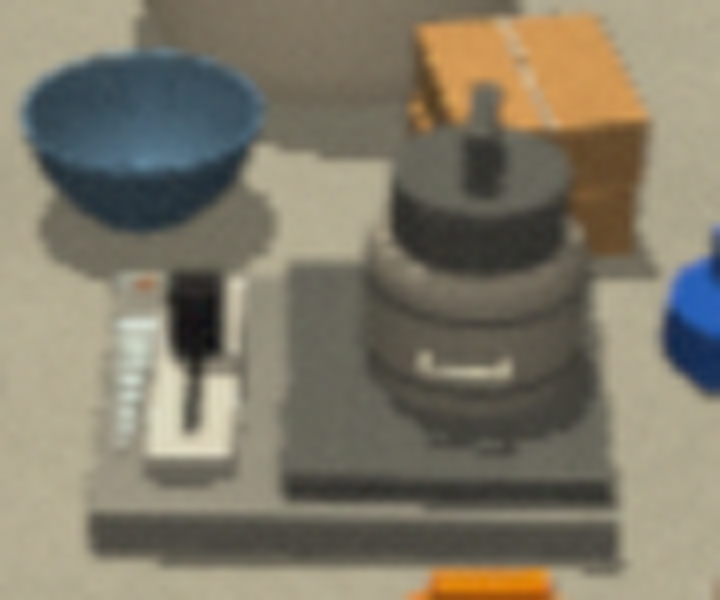

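```bash
python3 - <<'E'
from h import *
t=load("top0");s=load("side0")
np.set_printoptions(precision=4,suppress=True)
T=lambda a,b,z:print("T",(a,b),z,ray(t,160+(a+.5)/7-.5,160+(b+.5)/7-.5,z)[:2])
S=lambda a,b,z:print("S",(a,b),z,ray(s,220+(a+.5)/8-.5,130+(b+.5)/8-.5,z)[:2])
print("plate");[T(a,b,.04) for a,b in((68,90),(415,97),(400,380),(48,375))]
print("deck");[T(a,b,.025) for a,b in((25,545),(410,555),(435,105))]
print("track");[T(a,b,.039) for a,b in((78,420),(365,427),(360,503),(70,495))]
print("slot");[T(a,b,.039) for a,b in((97,455),(330,464))]
print("grip top");T(190,435,.079);T(190,450,.079)
print("cap round center, bar ends");T(182,163,.143)
[T(a,b,.173) for a,b in((118,158),(222,168))]
print('side');[S(a,b,.04) for a,b in((285,480),(612,485),(288,265))]
[S(a,b,.025) for a,b in((92,515),(615,518))]
print("track");[S(a,b,.039) for a,b in((147,460),(232,458))]
print("grip");[S(a,b,.079) for a,b in((170,272),(222,275),(195,290))]
print("capround");S(482,170,.143);S(482,200,.143)
print("bar");[S(a,b,.173) for a,b in((487,85),(483,140))]
E
```

```text
plate
T (68, 90) 0.04 [0.6783 0.3004]
T (415, 97) 0.04 [0.6729 0.1195]
T (400, 380) 0.04 [0.5242 0.1257]
T (48, 375) 0.04 [0.5283 0.3051]
deck
T (25, 545) 0.025 [0.4432 0.3172]
T (410, 555) 0.025 [0.4365 0.1211]
T (435, 105) 0.025 [0.6725 0.1104]
track
T (78, 420) 0.039 [0.5052 0.2892]
T (365, 427) 0.039 [0.5004 0.1433]
T (360, 503) 0.039 [0.4618 0.1453]
T (70, 495) 0.039 [0.4671 0.2919]
slot
T (97, 455) 0.039 [0.4873 0.2789]
T (330, 464) 0.039 [0.4817 0.1607]
grip top
T (190, 435) 0.079 [0.4921 0.2245]
T (190, 450) 0.079 [0.4847 0.2243]
cap round center, bar ends
T (182, 163) 0.143 [0.614  0.2197]
T (118, 158) 0.173 [0.6095 0.2434]
T (222, 168) 0.173 [0.6043 0.1952]
side
S (285, 480) 0.04 [0.5228 0.1229]
S (612, 485) 0.04 [0.6683 0.1168]
S (288, 265) 0.04 [0.5275 0.3007]
S (92, 515) 0.025 [0.4365 0.1183]
S (615, 518) 0.025 [0.6702 0.1122]
track
S (147, 460) 0.039 [0.461  0.1403]
S (232, 458) 0.039 [0.4992 0.1412]
grip
S (170, 272) 0.079 [0.4709 0.2341]
S (222, 275) 0.079 [0.4953 0.2312]
S (195, 290) 0.079 [0.4827 0.2185]
capround
S (482, 170) 0.143 [0.6132 0.2171]
S (482, 200) 0.143 [0.6113 0.1911]
bar
S (487, 85) 0.173 [0.6159 0.2411]
S (483, 140) 0.173 [0.6104 0.1919]
```

```bash
cat >> h.py <<'E'
def delta(o,p,deg):
    R=o["eef_rot"];d=R.T@(np.array(p)-o["tool_pos"])*1000
    a=np.radians(deg);Rt=np.array([[0,-np.sin(a),np.cos(a)],[0,np.cos(a),np.sin(a)],[-1,0,0]])
    rv=cv2.Rodrigues(R.T@Rt)[0].ravel()
    print("shift mm now",np.round(d,1),"after turn",np.round(Rt.T@(np.array(p)-o["tool_pos"])*1000,1),"turn",np.round(rv,3))
E
python3 - <<'E'
from bench import *;from h import *
delta(get_obs(),[.483,.224,.16],88.1)
E
```

```text
shift mm now [  78.1 -380.4 -301.7] after turn [  77.5 -271.1 -402.8] turn [-0.308 -0.002 -0.   ]
```

Request:
jog_arm(commands="0 0 0 -0.154 0 0; 0 0 0 -0.154 0 0;0 0 0 0 0 0", gripper=0.65)

```text
time_s: 0.48
tool_pos: [0.2249, 0.6345, 0.2352]
eef_rot: [[-0.002, -1.0, 0.025], [-0.005, 0.025, 1.0], [-1.0, 0.002, -0.005]]
wrist_force: [-0.6, 0.5, 0.2]
width: 0.0598
```

```bash
python3 - <<'E'
from bench import *;from h import *
delta(get_obs(),[.483,.224,.16],88.1)
E
```

```text
shift mm now [  76.9 -268.5 -403.4] after turn [  75.2 -271.5 -401.7] turn [ 0.008 -0.005 -0.002]
```

Request:
jog_arm(commands="-2 -30 -44 0 0 0;-2 -30 -44 0 0 0;-2 -30 -44 0 0 0;-2 -30 -44 0 0 0;-2 -30 -44 0 0 0;-2 -30 -44 0 0 0;-2 -30 -44 0 0 0;-2 -30 -44 0 0 0;-1 -25 -40 0 0 0;0 0 0 0 0 0")

```text
time_s: 1.72
tool_pos: [0.4813, 0.2208, 0.2521]
eef_rot: [[-0.002, -0.998, 0.055], [-0.007, 0.055, 0.998], [-1.0, 0.001, -0.007]]
wrist_force: [0.4, 0.3, 0.8]
width: 0.0571
```

```bash
python3 - <<'E'
from bench import *;from h import *
o=get_obs();delta(o,[.483,.224,.06],88.1);print(o["qpos"])
for n in("side","top"):
    s=snapshot(n);pickle.dump(s,open(f"{n}1.pkl","wb"))
crop(load("side1"),180,60,180,150,4,"pics/s2.png")
E
```

```text
shift mm now [192.1  -1.8   4.6] after turn [192.1  -1.6   3.2] turn [-0.022 -0.007 -0.001]
[ 0.38695392 -0.0178227   1.8935937  -0.00623162  1.2701393  -1.12654315]
```

View pics/s2.png

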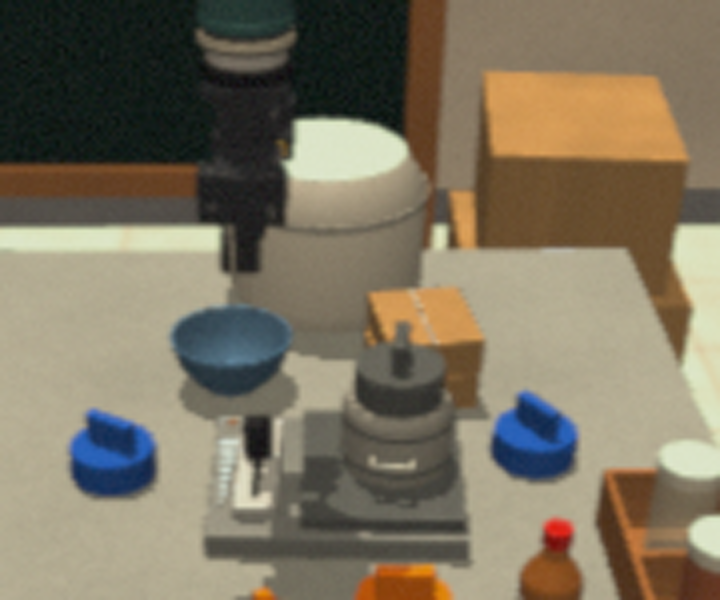

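Request:
jog_arm(commands="40 -1 3 -0.02 -0.007 0;45 0 0 0 0 0;45 0 0 0 0 0;30 0 0 0 0 0;0 0 0 0 0 0")

```text
time_s: 2.45
tool_pos: [0.478, 0.2343, 0.0889]
eef_rot: [[-0.001, -1.0, 0.028], [0.005, 0.028, 1.0], [-1.0, 0.001, 0.005]]
wrist_force: [-0.2, -0.7, -0.5]
width: 0.0571
```

```bash
python3 - <<'E'
from bench import *;from h import *
o=get_obs();delta(o,[.483,.224,.056],88.1)
for n in("side","top"):
    s=snapshot(n);pickle.dump(s,open(f"{n}1.pkl","wb"))
crop(load("side1"),200,110,120,100,6,"pics/s3.png")
crop(load("top1"),140,140,100,110,5,"pics/t3.png")
E
```

```text
shift mm now [ 32.9  -5.3 -10.4] after turn [ 32.9  -5.3 -10.2] turn [ 0.005  0.005 -0.001]
```

View pics/s3.png

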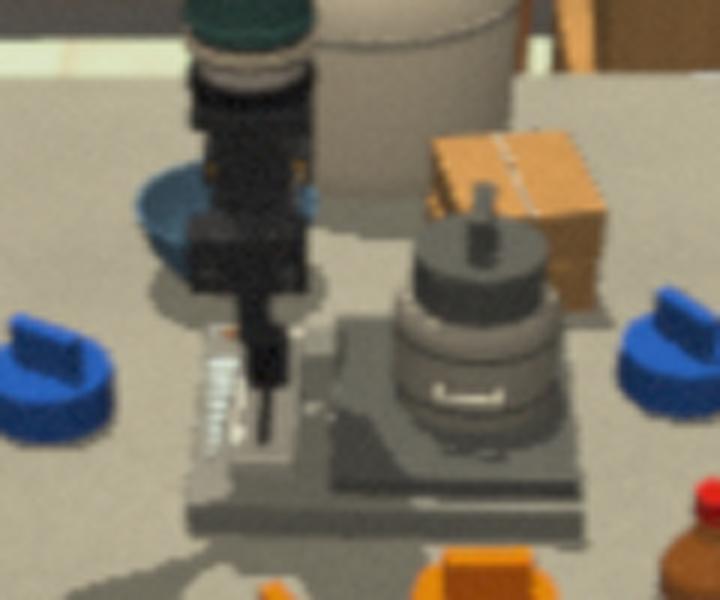

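View pics/t3.png

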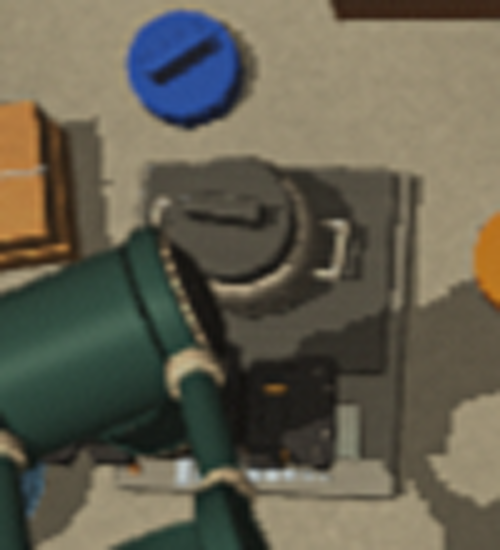

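Request:
jog_arm(commands="0 -5 -10 0 0 0;16 0 0 0 0 0;15 0 0 0 0 0;0 0 0 0 0 0")

```text
time_s: 3.05
tool_pos: [0.4891, 0.2261, 0.0635]
eef_rot: [[0.012, -1.0, 0.028], [0.01, 0.029, 1.0], [-1.0, -0.012, 0.011]]
wrist_force: [-0.1, -1.1, -0.2]
width: 0.0573
```

Request:
jog_arm(commands="7 5 0 0 0.011 -0.01;0 0 0 0 0 0;0 0 0 0 0 0")

```text
time_s: 3.42
tool_pos: [0.4836, 0.2263, 0.0557]
eef_rot: [[0.022, -0.999, 0.029], [-0.002, 0.029, 1.0], [-1.0, -0.022, -0.001]]
wrist_force: [-0.4, -0.0, 0.6]
width: 0.057
```

Request:
jog_arm(commands="0 0 0 0 0 0;0 0 0 0 0 0;0 0 0 0 0 0;0 0 0 0 0 0;0 0 0 0 0 0;0 0 0 0 0 0", gripper=0.15, squeeze=8)

```text
time_s: 4.18
tool_pos: [0.4843, 0.2268, 0.0566]
eef_rot: [[0.024, -0.999, 0.029], [-0.001, 0.029, 1.0], [-1.0, -0.024, -0.0]]
wrist_force: [-0.6, 0.1, -0.4]
width: 0.0198
```

Request:
jog_arm(commands="0 0 -12 0 0 0.02;0 0 -14 0 0 0;0 0 -14 0 0 0;0 0 -10 0 0 0;0 0 0 0 0 0")

```text
time_s: 4.8
tool_pos: [0.4819, 0.1729, 0.0566]
eef_rot: [[0.0, -1.0, 0.03], [-0.0, 0.03, 1.0], [-1.0, -0.0, 0.0]]
wrist_force: [-1.1, 0.8, 0.4]
width: 0.0201
```

Request:
jog_arm(commands="0 0 -4 0 0 0;0 0 0 0 0 0")

```text
time_s: 5.05
tool_pos: [0.4817, 0.1689, 0.0566]
eef_rot: [[0.001, -1.0, 0.031], [0.001, 0.031, 1.0], [-1.0, -0.0, 0.001]]
wrist_force: [-1.5, 1.9, 0.2]
width: 0.0199
```

Request:
jog_arm(commands="0 0 -4 0 0 0;0 0 -2 0 0 0")

```text
time_s: 5.3
tool_pos: [0.4817, 0.1687, 0.0566]
eef_rot: [[0.002, -0.999, 0.034], [0.011, 0.034, 0.999], [-1.0, -0.001, 0.011]]
wrist_force: [-1.9, 11.5, -2.4]
width: 0.0195
```

Request:
jog_arm(commands="0 0 -1 0 -0.01 0;0 0 -0.5 0 0 0;0 0 0 0 0 0;0 0 0 0 0 0", gripper=0.5)

```text
time_s: 5.8
tool_pos: [0.4824, 0.1667, 0.0566]
eef_rot: [[0.004, -0.999, 0.032], [0.02, 0.032, 0.999], [-1.0, -0.003, 0.02]]
wrist_force: [0.3, -0.2, 0.3]
width: 0.044
```

Request:
jog_arm(commands="-20 0 0 0 0 0;-30 0 0 0 0 0;-40 0 0 0 0 0;-40 0 0 0 0 0;-30 0 0 0 0 0")

```text
time_s: 6.42
tool_pos: [0.4795, 0.1618, 0.2174]
eef_rot: [[-0.004, -0.999, 0.032], [0.016, 0.032, 0.999], [-1.0, 0.004, 0.016]]
wrist_force: [-0.7, 1.3, -0.3]
width: 0.0445
```

```bash
python3 - <<'E'
from bench import *;from h import *
o=get_obs();delta(o,[.611,.219,.22],-6);print(o["qpos"])
for n in("side","top"):
    s=snapshot(n);pickle.dump(s,open(f"{n}1.pkl","wb"))
crop(load("side1"),220,130,90,75,8,"pics/s4.png")
crop(load("top1"),140,140,100,110,5,"pics/t4.png")
E
```

```text
shift mm now [  -2.2 -129.6   61.5] after turn [ -2.6  70.7 124.8] turn [ 1.643  0.008 -0.016]
[ 0.26508324 -0.04408476  1.98409704  0.01760244  1.20127629 -1.27983695]
```

View pics/s4.png

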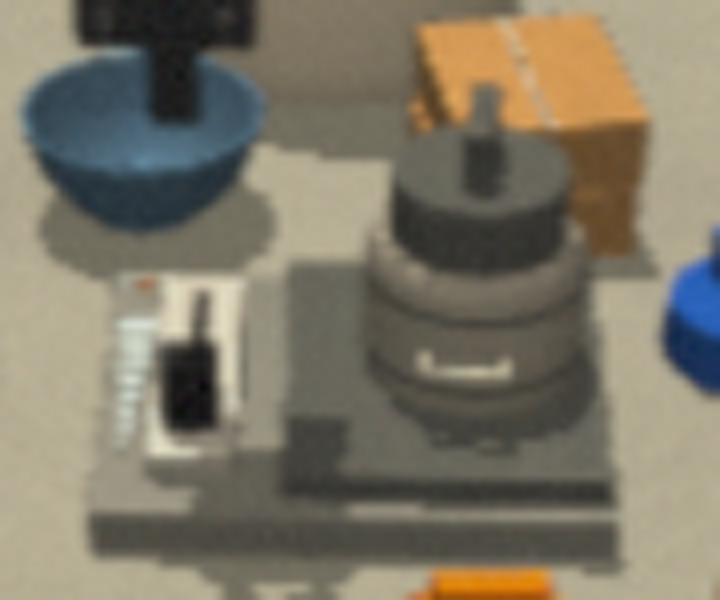

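```bash
python3 - <<'E'
from h import *
def draw(n,c,deg,x,y,w,h,k,f):
    s=load(n);im=cv2.resize(s["frame"][y:y+h,x:x+w,::-1],None,fx=k,fy=k,interpolation=cv2.INTER_CUBIC)
    P=lambda p:tuple(int(round(v)) for v in ((np.array(proj(s,p))-[x,y]+.5)*k-.5))
    a=np.linspace(0,2*np.pi,60)
    im=np.ascontiguousarray(im)
    cv2.polylines(im,[np.array([P([c[0]+.041*np.cos(t),c[1]+.041*np.sin(t),.143]) for t in a])],True,(0,255,0),1)
    cv2.polylines(im,[np.array([P([c[0]+.052*np.cos(t),c[1]+.052*np.sin(t),.11]) for t in a])],True,(255,255,0),1)
    r=np.radians(deg);X=np.array([np.cos(r),np.sin(r)]);Y=np.array([-X[1],X[0]])
    for z in(.173,.143):
        cv2.polylines(im,[np.array([P([*(np.array(c)+i*.007*X+j*.025*Y),z]) for i,j in((1,1),(1,-1),(-1,-1),(-1,1))])],True,(0,0,255) if z>.15 else (255,0,255),1)
    cv2.imwrite(f,im)
c=(.611,.2185)
draw("side0",c,-6,260,130,42,42,12,"pics/s5.png");draw("top0",c,-6,163,165,55,45,12,"pics/t5.png")
E
```

```text
(no output)
```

View pics/s5.png

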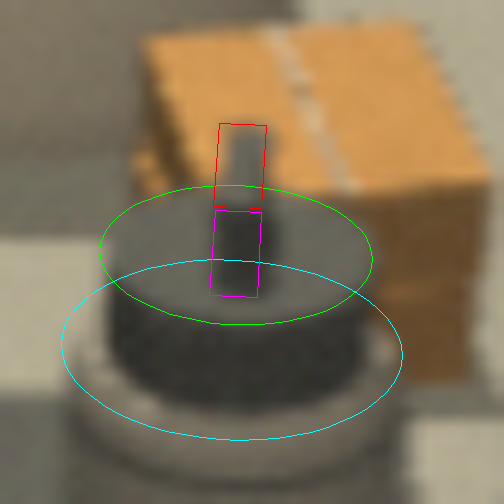

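View pics/t5.png

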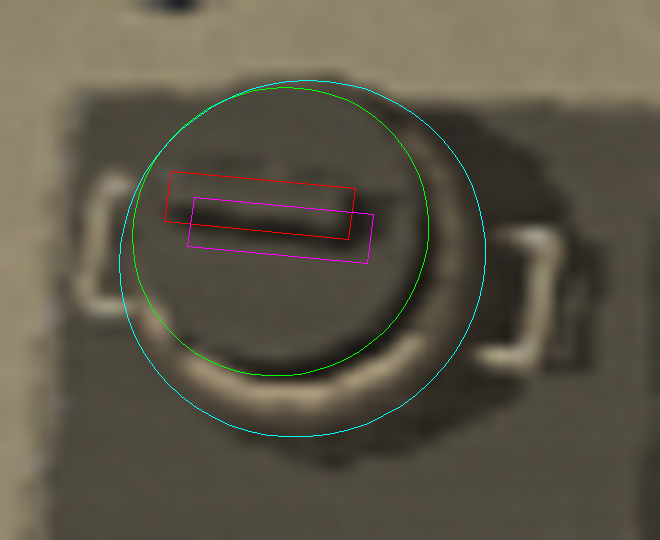

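Request:
jog_arm(commands="0 0 0 0.17 0 0;0 0 0 0.17 0 0;0 0 0 0.17 0 0;0 0 0 0.17 0 0;0 0 0 0.17 0 0;0 0 0 0.17 0 0;0 0 0 0.17 0 0;0 0 0 0.17 0 0;0 0 0 0.17 0 0;0 0 0 0.1 0 0;0 0 0 0 0 0", gripper=0.7)

```text
time_s: 7.9
tool_pos: [0.4743, 0.1587, 0.2031]
eef_rot: [[-0.018, 0.146, 0.989], [0.01, 0.989, -0.146], [-1.0, 0.007, -0.019]]
wrist_force: [0.7, -0.4, 0.3]
width: 0.0618
```

```bash
python3 - <<'E'
from bench import *;from h import *
o=get_obs();delta(o,[.613,.2185,.21],-6)
E
```

```text
shift mm now [ -8.8  79.4 128.4] after turn [ -6.9  74.  131.7] turn [-0.042 -0.019 -0.007]
```

Request:
jog_arm(commands="-6 10 20 -0.042 -0.019 -0.007;-2 20 36 0 0 0;-2 20 36 0 0 0;-2 20 34 0 0 0;0 0 0 0 0 0")

```text
time_s: 8.52
tool_pos: [0.6082, 0.2151, 0.2088]
eef_rot: [[-0.006, 0.092, 0.996], [-0.003, 0.996, -0.092], [-1.0, -0.003, -0.005]]
wrist_force: [0.2, -0.3, -0.6]
width: 0.0617
```

```bash
python3 - <<'E'
from bench import *;from h import *
o=get_obs();delta(o,[.613,.2185,.21],-6)
E
```

```text
shift mm now [-1.2  3.8  4.5] after turn [-1.2  3.9  4.5] turn [ 0.012 -0.005  0.003]
```

Request:
jog_arm(commands="0 4 5 -0.012 -0.005 0.003;20 0 0 0 0 0;20 0 0 0 0 0;0 0 0 0 0 0")

```text
time_s: 9.02
tool_pos: [0.6097, 0.2172, 0.1631]
eef_rot: [[-0.006, 0.077, 0.997], [-0.002, 0.997, -0.077], [-1.0, -0.002, -0.006]]
wrist_force: [-0.5, -0.3, -0.8]
width: 0.0616
```

```bash
python3 - <<'E'
from bench import *;from h import *
o=get_obs();delta(o,[.613,.2185,.149],-6)
for n in("side","top"):
    s=snapshot(n);pickle.dump(s,open(f"{n}1.pkl","wb"))
crop(load("side1"),240,110,90,75,8,"pics/s6.png")
E
```

```text
shift mm now [14.1  1.6  3.3] after turn [14.1  1.7  3.2] turn [ 0.027 -0.006  0.002]
```

View pics/s6.png

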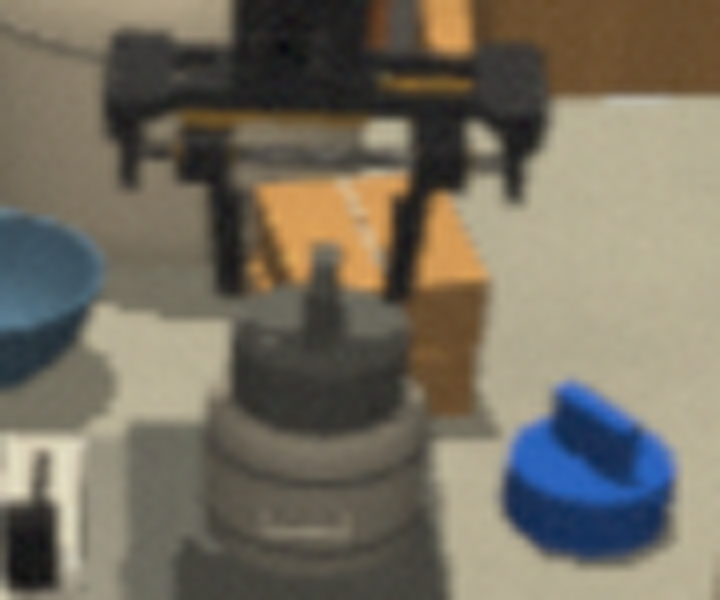

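Request:
jog_arm(commands="7 2 4 0.027 -0.006 0.002;6 0 0.5 0 0 0;0 0 0 0 0 0;0 0 0 0 0 0")

```text
time_s: 9.62
tool_pos: [0.6174, 0.2198, 0.1536]
eef_rot: [[0.008, 0.106, 0.994], [0.002, 0.994, -0.106], [-1.0, 0.003, 0.007]]
wrist_force: [0.8, -0.2, -0.1]
width: 0.0617
```

```bash
python3 - <<'E'
from bench import *;from h import *
o=get_obs();delta(o,[.613,.2185,.149],-6)
E
```

```text
shift mm now [ 4.6 -1.7 -4.3] after turn [ 4.6 -1.7 -4.2] turn [-0.002  0.007 -0.003]
```

Request:
jog_arm(commands="4 -1.5 -4 0 0.007 -0.003;0 0 0 0 0 0;0 0 0 0 0 0")

```text
time_s: 10.0
tool_pos: [0.6132, 0.2187, 0.1498]
eef_rot: [[0.0, 0.106, 0.994], [-0.0, 0.994, -0.106], [-1.0, -0.0, 0.0]]
wrist_force: [-0.7, -0.1, -0.2]
width: 0.0616
```

Request:
jog_arm(commands="0 0 0 0 0 0;0 0 0 0 0 0;0 0 0 0 0 0;0 0 0 0 0 0;0 0 0 0 0 0;0 0 0 0 0 0;0 0 0 0 0 0", gripper=0, squeeze=10)

```text
time_s: 10.88
tool_pos: [0.6135, 0.2187, 0.15]
eef_rot: [[0.001, 0.107, 0.994], [-0.0, 0.994, -0.107], [-1.0, -0.0, 0.001]]
wrist_force: [0.5, -0.8, -0.0]
width: 0.0142
```

```bash
python3 - <<'E'
from bench import *;from h import *
o=get_obs();delta(o,[.613,.2185,.149],-6);print(o["wrist_torque"],o["wrist_force"])
E
```

```text
shift mm now [ 1.  -0.3 -0.5] after turn [ 1.  -0.3 -0.5] turn [-0.002  0.001  0.   ]
[-0.0686667   0.0121889  -0.04357325] [ 0.47835248 -0.76039239 -0.02627653]
```

Request:
jog_arm(commands="0 0 0 -0.03 0 0;0 0 0 -0.03 0 0;0 0 0 -0.03 0 0", squeeze=30)

```text
time_s: 11.25
tool_pos: [0.6136, 0.2187, 0.1501]
eef_rot: [[0.001, 0.013, 1.0], [0.0, 1.0, -0.013], [-1.0, 0.0, 0.001]]
wrist_force: [0.7, 0.0, -0.5]
width: 0.0142
```

```bash
python3 - <<'E'
from bench import *;from h import *
o=get_obs();delta(o,[.6133,.2187,.15],-6);print(o["wrist_torque"],o["wrist_force"])
E
```

```text
shift mm now [ 0.1 -0.1 -0.3] after turn [ 0.1 -0.1 -0.3] turn [ 0.092  0.001 -0.   ]
[-0.0314682  -0.00593499 -0.69626691] [ 0.69974424  0.03497426 -0.48584179]
```

Request:
jog_arm(commands="0 0 0 -0.03 0 0;0 0 0 -0.03 0 0")

```text
time_s: 11.5
tool_pos: [0.6135, 0.2185, 0.1501]
eef_rot: [[0.001, -0.049, 0.999], [0.001, 0.999, 0.049], [-1.0, 0.001, 0.001]]
wrist_force: [0.4, -0.4, 0.1]
width: 0.0153
```

```bash
python3 - <<'E'
from bench import *;from h import *
o=get_obs();delta(o,[.6133,.2187,.15],-6);print(o["wrist_torque"],o["wrist_force"])
E
```

```text
shift mm now [ 0.1  0.2 -0.2] after turn [ 0.1  0.1 -0.3] turn [ 0.154  0.001 -0.001]
[-0.14374707  0.03874457 -0.98689718] [ 0.35641688 -0.39772719  0.11236383]
```

Width grew from 14.2 to 15.3 mm with rising torque: the bar stopped following at about 5°. I'll try the other way.

Request:
jog_arm(commands="0 0 0 0.05 0 0;0 0 0 0.05 0 0;0 0 0 0.05 0 0;0 0 0 0.05 0 0")

```text
time_s: 12.0
tool_pos: [0.6134, 0.218, 0.15]
eef_rot: [[0.001, 0.146, 0.989], [-0.001, 0.989, -0.146], [-1.0, -0.001, 0.001]]
wrist_force: [0.3, 0.3, -0.2]
width: 0.0134
```

```bash
python3 - <<'E'
from bench import *;from h import *
o=get_obs();delta(o,[.6133,.2187,.15],-6);print(o["wrist_torque"],o["wrist_force"])
E
```

```text
shift mm now [-0.   0.6 -0.2] after turn [-0.   0.7 -0.2] turn [-0.042  0.001  0.001]
[-0.16848382  0.09259042  0.12485668] [ 0.26260411  0.3157379  -0.21140727]
```

Request:
jog_arm(commands="0 0.6 0 0.06 0 0;0 0 0 0.08 0 0;0 0 0 0.08 0 0")

```text
time_s: 12.38
tool_pos: [0.6133, 0.2185, 0.15]
eef_rot: [[0.001, 0.355, 0.935], [-0.004, 0.935, -0.355], [-1.0, -0.003, 0.002]]
wrist_force: [0.8, -1.0, -0.4]
width: 0.0137
```

```bash
python3 - <<'E'
from bench import *;from h import *
o=get_obs();delta(o,[.6133,.2187,.15],-6);print(o["wrist_torque"],o["wrist_force"],o["width"])
E
```

```text
shift mm now [ 0.   0.2 -0.1] after turn [ 0.   0.2 -0. ] turn [-0.259  0.002  0.003]
[-0.07141531  0.16334873  0.11353539] [ 0.75819481 -1.0433792  -0.35243032] 0.013726659924891006
```

Request:
jog_arm(commands="0 0.2 0 0.1 0 0;0 0 0 0.1 0 0;0 0 0 0.1 0 0;0 0 0 0.1 0 0;0 0 0 0 0 0")

```text
time_s: 13.0
tool_pos: [0.6129, 0.219, 0.15]
eef_rot: [[0.001, 0.689, 0.725], [-0.006, 0.725, -0.689], [-1.0, -0.004, 0.005]]
wrist_force: [0.4, -0.1, -0.1]
width: 0.014
```

```bash
python3 - <<'E'
from bench import *;from h import *
o=get_obs();delta(o,[.6133,.2187,.15],-6);print(o["wrist_torque"],o["wrist_force"],o["width"])
s=snapshot("side");pickle.dump(s,open("side1.pkl","wb"))
crop(s,240,110,90,75,8,"pics/s7.png")
E
```

```text
shift mm now [0.  0.1 0.5] after turn [ 0.  -0.2  0.4] turn [-0.655  0.003  0.005]
[-0.09351295  0.11073415 -0.10718551] [ 0.38499674 -0.11922839 -0.07734891] 0.013993756038929994
```

View pics/s7.png

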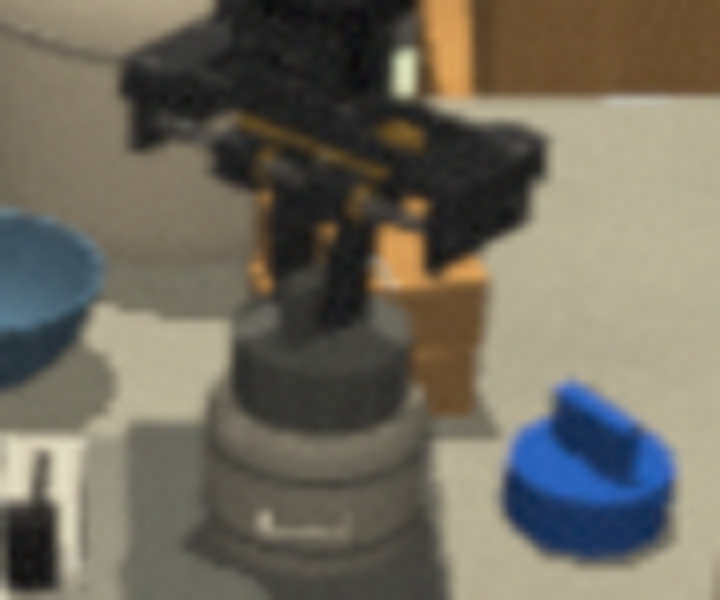

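Request:
jog_arm(commands="0 0 0.4 0.1 0 0;0 0 0 0.11 0 0;0 0 0 0.11 0 0;0 0 0 0.11 0 0;0 0 0 0.1 0 0;0 0 0 0 0 0")

```text
time_s: 13.8
tool_pos: [0.6123, 0.219, 0.15]
eef_rot: [[-0.001, 0.96, 0.281], [-0.006, 0.281, -0.96], [-1.0, -0.003, 0.006]]
wrist_force: [0.6, 0.0, -0.3]
width: 0.0139
```

```bash
python3 - <<'E'
from bench import *;from h import *
o=get_obs();delta(o,[.6133,.2187,.15],-6);delta(o,[.6133,.2187,.15],-74);print(o["wrist_torque"],o["wrist_force"],o["width"],o["qpos"])
E
```

```text
shift mm now [0.  0.9 0.6] after turn [ 0.  -0.2  1.1] turn [-1.181  0.004  0.006]
shift mm now [0.  0.9 0.6] after turn [0.  0.9 0.6] turn [0.005 0.006 0.003]
[ 0.07326978  0.19756393 -0.0503913 ] [ 0.57643387  0.03773965 -0.34557312] 0.013938527651952878 [ 0.3082883   0.28541299  1.7457747  -0.00650904  1.11313251  1.59736718]
```

Request:
jog_arm(commands="-2 0.9 0.6 0 0.006 0.003;-3 0 0 0 0 0;-3 0 0 0 0 0;0 0 0 0 0 0", squeeze=45)

```text
time_s: 14.3
tool_pos: [0.6104, 0.2177, 0.154]
eef_rot: [[-0.007, 0.958, 0.287], [-0.002, 0.287, -0.958], [-1.0, -0.007, -0.0]]
wrist_force: [0.8, 0.5, -6.2]
width: 0.0136
```

Request:
jog_arm(commands="-4 2 0 0 0 0.007;-4 1 0 0 0 0;-4 0 0 0 0 0;0 0 0 0 0 0")

```text
time_s: 14.8
tool_pos: [0.6131, 0.2186, 0.1666]
eef_rot: [[-0.001, 0.958, 0.287], [0.0, 0.287, -0.958], [-1.0, -0.001, -0.0]]
wrist_force: [-0.6, 0.5, -5.7]
width: 0.0134
```

```bash
python3 - <<'E'
from bench import *;from h import *
o=get_obs();delta(o,[.6133,.2187,.19],-74);print(o["wrist_torque"],o["wrist_force"],o["width"])
E
```

```text
shift mm now [-23.4   0.2   0. ] after turn [-23.4   0.2   0. ] turn [ 0.012 -0.     0.001]
[0.00664674 0.22231385 0.03103417] [-0.55257284  0.47564597 -5.70651195] 0.013430289517528391
```

Request:
jog_arm(commands="-7 0 0 0 0 0;-7 0.5 0 0 0 0;-8 0.5 0 0 0 0;-8 0.5 0 0 0 0;0 0 0 0 0 0")

```text
time_s: 15.42
tool_pos: [0.6154, 0.2192, 0.1998]
eef_rot: [[0.001, 0.958, 0.287], [0.001, 0.287, -0.958], [-1.0, 0.001, -0.0]]
wrist_force: [-0.1, -0.1, -5.4]
width: 0.0136
```

```bash
python3 - <<'E'
from bench import *;from h import *
o=get_obs();delta(o,[.6133,.2187,.25],-74);print(o["wrist_torque"],o["wrist_force"],o["width"])
E
```

```text
shift mm now [-50.2  -2.1  -0.1] after turn [-50.2  -2.2  -0.1] turn [ 0.012 -0.    -0.001]
[-0.01876379  0.11166283 -0.00664311] [-0.0551815  -0.09804013 -5.44473699] 0.013597297880937286
```

Request:
jog_arm(commands="-10 -1 0 0 0 0;-10 -1 0 0 0 0;-10 0 0 0 0 0;-10 0 0 0 0 0;-8 0 0 0 0 0;0 0 0 0 0 0;0 0 0 0 0 0")

```text
time_s: 16.3
tool_pos: [0.6132, 0.2185, 0.2514]
eef_rot: [[0.001, 0.958, 0.287], [0.001, 0.287, -0.958], [-1.0, 0.002, -0.0]]
wrist_force: [0.1, 0.2, -6.4]
width: 0.0139
```

```bash
python3 - <<'E'
from bench import *;from h import *
o=get_obs();delta(o,[.6133,.2187,.25],-74);print(o["wrist_torque"],o["wrist_force"],o["width"])
for n in("side","top"):
    s=snapshot(n);pickle.dump(s,open(f"{n}1.pkl","wb"))
crop(load("side1"),200,80,140,115,5,"pics/s8.png")
cv2.imwrite("pics/t8.png",load("top1")["frame"][:,:,::-1])
E
```

```text
shift mm now [ 1.4  0.2 -0.1] after turn [ 1.4  0.2 -0.1] turn [ 0.012 -0.    -0.002]
[-0.01873821  0.21221824  0.02084785] [ 0.06236673  0.23038839 -6.42373568] 0.01387850074576994
```

View pics/s8.png

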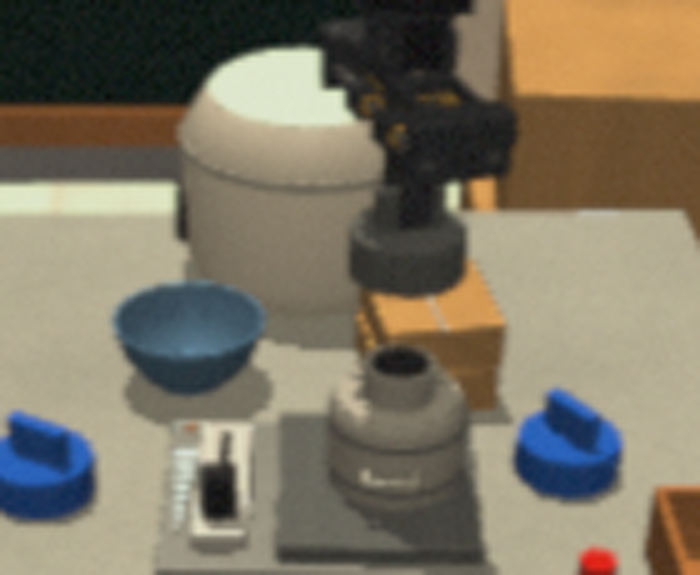

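View pics/t8.png

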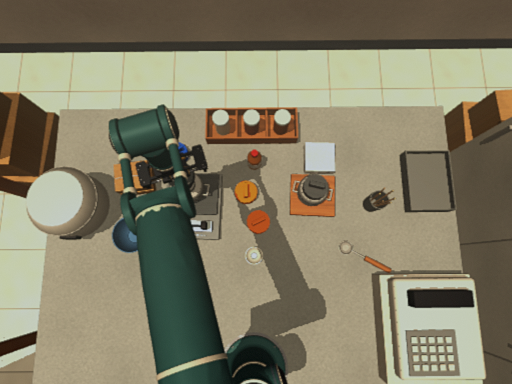

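```bash
python3 -c "
from bench import *
print(hand_in());o=get_obs();print(o['tool_pos'],o['width'],o['wrist_force'])"
```

```text
the job is handed in; nothing more can be done
None
the job is handed in; nothing more can be done
```

I slid the heat control to its off end, unscrewed the cap of the canister on the warmer, and lifted it straight up. The job is handed in with the cap still in the gripper. It finished at about 16.4 s of the 58 s allowed.

- **Heat control:** I pushed the grip towards the robot's right until it stopped dead at y of about 0.169 m, with about 11 N against it. The last side picture still shows it at the thin end of the wedge.
- **Cap thread:** Anticlockwise, the cap stopped after about 5°. I pushed slightly past that, and the bar twisted a little in the jaws at about 1 Nm, so I stopped. Clockwise it turned easily, so this canister has a left-hand thread. I turned it about 68°.
- **Final state:** The tool is about 101 mm above where it gripped the cap. It is level to about 0.002 rad. The bar is held at 13.9 mm, and the wrist carries about 6 N, roughly the cap's weight. The last pictures show the bare neck below the cap, and everything on the counter looks unmoved.
- **Checks that disagreed or failed:**
  - The track's centre line measured about 116 mm from the plate's centre, not the 130 mm given. I went by the pictures.
  - A state reading after hand-in was refused, so my last readings are from just before it.

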